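# Pin the punch guide and hold a gauge probe free in its bore

### The job

Lock the swing arm of the green punch frame by putting the red-headed lock pin fully home through the hole at the arm's end and into the column under it, and let go of it. Then take the black-handled gauge probe from its stand, lower its brass stem from above through the big bore in the middle of the arm without touching the frame or arm, and stop with the red band on the stem level with the arm's top. Finish while still holding the probe there, still, upright and centred in the bore, touching nothing but the gripper; do not disturb the cuff, the hammer and the jar.

Things in the scene. Friction and masses are not known exactly. Their poses are not given: they have to be found in the camera images.
- frame: Fixed green punch frame: base 90 x 210 x 24 mm, columns centred 75 mm either side along y (hinge at -y, pin at +y). On them an aluminium swing arm 60 x 200 x 25 mm along y, its top 110 mm above the bench; a dark bolt head 28 mm wide, 10 mm tall, tops the hinge. Under the arm, between columns, nothing is higher than 30 mm. Origin: middle of the underside, z up.
- guide_arm (a joint): Angle of the swing arm about the upright hinge, rad: 0 = on its stop, lying straight across both columns with the pin holes in line (as it starts); it grows to 1.0 as the arm swings towards -x of the frame. It is free to swing with light friction until pinned.
- pin_hole (a point): Centre of the mouth of the pin hole, on the top of the arm, 75 mm from the bore towards the frame's +y. An upright hole 14 mm in diameter with a small chamfer, 25 mm through the arm and then on, in line and equally wide, 61 mm down through the column. z up.
- bore_mouth (a point): Centre of the mouth of the guide bore, on the top of the arm at its middle. Upright, 24 mm in diameter, 25 mm long (through the arm), open below. z up.
- pin: Loose steel lock pin, upright in the lower wooden stand. Shank 10 mm in diameter, 50 mm long with a tapered nose (6 mm long, 4 mm across at its end), then a 24 mm flange 4 mm thick, then a red round grip 16 mm in diameter, 36 mm long; 90 mm in all, about 0.08 kg. Origin: end of the nose; z points along the pin to the grip.
- pin_flange (a point): Centre of the underside of the pin's flange, 50 mm above the nose: lies on the arm's top when the pin is fully home.
- probe: Loose gauge probe, upright in the taller wooden stand. Brass stem 10 mm in diameter, 80 mm long, then a steel flange 30 mm across, 5 mm thick, then a black round handle 24 mm in diameter, 55 mm long with a thin yellow ring near its top; 140 mm in all, about 0.14 kg. Origin: free end of the stem; z points along the probe to the handle.
- probe_tip (a point): Free end of the probe's stem, on its axis.
- probe_mark (a point): Middle of the red band (3 mm wide) on the stem, on its axis, 45 mm above the tip.
- pin_stand: Fixed wooden block 60 x 60 x 60 mm with an upright hole of 16 mm through it, in which the pin stands with its flange on the block's top (the nose 10 mm above the bench). Lift straight up. Origin: middle of the underside.
- probe_stand: Fixed dark wooden block 60 x 60 x 90 mm with an upright hole of 16 mm through it, in which the probe stands with its flange on the block's top (the tip 10 mm above the bench). Lift straight up. Origin: middle of the underside.
- copper_cuff: Copper ring, 64 mm across, 18 mm tall, lying on the bench: leave alone. Origin: centre of the underside.
- hammer: Hammer, 220 mm long, lying on the bench to the left of the frame: leave alone. Origin: on its underside.
- flux_jar: Amber jar, 56 mm across, 70 mm tall, beyond the stands: leave alone. Origin: centre of the underside.
Not all that is in view belongs to the job. Of the things like the probe, leave any that is white; of the rest the smaller one is meant.

How it is judged:
By the outcome, as a careful person would: the job done as asked, in the order asked, and still so for the second after the job is handed in, while the arm keeps its last pose, push and grip.
It also fails if it takes over 61 s, if anything falls off the work surface, if the arm or the gripper's body presses on something with over 40 N, if the wrist force passes 120 N, or if a joint passes its speed limit or range.

### The arm

A 7-joint arm with a two-finger parallel gripper is mounted at the origin on the work surface. World frame = base frame: x ahead of the robot, y to its left, z up, the work surface at z = 0. Lengths are in m, angles in degrees, forces in N, time in s.
With the tool pointing down it reaches from about 0.35 to 0.775 m from the base axis. Payload 3.1 kg.
Tool frame: the origin (TCP) lies on the centre line of the jaws, within the pads' length; the fingertips stand 17 mm ahead of it and the grasp point (between the pads) lies 2 mm behind it (robot.tip_reach is the distance from the TCP to the fingertips, in m); z points along the fingers, y is the line along which they close (so a half turn about z gives the same grasp; the last joint's range is limited). The gripper opens to 85 mm and grips with 20 to 120 N. Pads are 22 mm wide; open, the fingers measure 114 mm over their backs; the gripper's body (76 mm by 85 mm) begins 54 mm behind the grasp point. The pads swing forward as they close: fully open they stand 13 mm farther back than shut.
Start: joints at [-73.722, 17.813, 0.802, 86.603, -0.252, 75.585, -1.558], TCP at [0.176, 0.521, 0.248] pointing down, gripper open.
Joint ranges: [-154.91, 154.91], [-16.99, 109.72], [-72.82, 74.43], [7.12, 147.25], [-82.49, 262.49], [11.32, 116.49], [-174.64, 174.64]. Speed limits (degrees/s): [159.86, 159.86, 180, 180, 180, 180, 180].

### API

Orientations are given as [roll, pitch, yaw] about the fixed x, y, z axes, in that order (R = Rz(yaw) Ry(pitch) Rx(roll)).
In Python, from station import robot, fingers, vision, workorder, recognise gives the robot as it stands. Calls block until the motion is done:
- robot.move_to(position, orientation): joint-space move of the TCP to a pose.
- robot.line_to(position, orientation=None, velocity=0.15, f_stop=None): straight line of the TCP; orientation=None keeps the orientation; velocity is the mean speed in m/s. With f_stop (N) it stops when the force on the tool has changed by that much, and returns True; else False.
- robot.move_j(angles): joint-space move.
- fingers.gripper_to(opening, force=None): opening from 0.0 (shut) to 1.0 (fully open); force is the grip in N (None keeps the last); returns when the fingers have stopped.
- robot.pause(seconds).
- robot.inverse_kinematics(position, orientation): joint angles nearest the present ones, or None.
- vision.grab_frame(name): name is "side" or "top" or "wrist"; returns the picture (420x560x3 uint8, red, green, blue); there is no depth.
- vision.calibration(name): a dict with "mtx" (3x3 intrinsics, pixels), "extrinsics" (4x4, takes a point from world to camera coordinates); the wrist camera has in their place "T_tool_cam" (4x4, takes a point from camera to tool coordinates, whose origin is the TCP and whose axes are the flange's). Camera axes: x right, y up, looking along -z (the intrinsics and any distortion apply to the point x, -y, -z); pixel columns grow to the right and rows downward; lengths in m; the calibration is good to about 2 mm. A picture is of the moment at which its call begins: read the wrist's pose just before it. calibration takes no time and is no camera call.
A pose or a line that the arm cannot do raises robot.PlanningError and nothing moves.
- workorder.close_job(): hands the job in; it is judged then, once.
Trained networks look in the newest picture that a camera, given by its name, has taken for a name from the list of things; names that differ only in an ending like _2 or _b are one class to them, and where a whole thing is asked for, a point or a joint stands for the part that bears it (a point fixed in the world has none). Each returns a list of dicts, best first, with "p" (0 to 1); they miss things now and then, are a little off and sometimes report something else, mostly with a low value. They report only what shows in the picture. A call takes as long as a camera call. They do not tell look-alikes from the thing itself.
- recognise(label, camera): "rect" ([centre column, centre row, width, height] in pixels, round what is visible of it).
Readings, each from a call of its own:
- robot.current_time_s(): time.
- robot.current_joint_positions(): joint angles.
- robot.current_dq(): joint speeds.
- robot.current_joint_torque(): joint torques, N m.
- robot.current_tool_pos(): TCP position.
- robot.current_eef_rot(): TCP orientation.
- robot.current_contact_force(): force on the tool from outside, world axes, zero at the start.
- robot.current_torque(): the same for the moment, N m.
- robot.current_finger_gap(): opening from 0.0 (shut) to 1.0 (fully open).
- robot.current_gripper_force(): force on a finger pad.
Only numpy, scipy, OpenCV 4.12 (cv2) and the standard library are available. Lean on these libraries where they do the work, as an engineer would, in place of code of your own. Each camera call takes 0.05 s, during which the arm holds its last target. There are 200 camera calls.

## Working session

There is one attempt and no reset: what is moved stays moved. The work goes in short steps, each a Python script; the robot and the scene stay as the last script left them, time stands still between calls to the robot, and variables do not carry over. Pictures are saved under pics/ and viewed, at most 10 in all, crops included, and the job is handed in when it is done.

```bash
mkdir -p pics; ls; python3 - <<'E'
from station import robot, fingers, vision, workorder, recognise
import cv2,numpy as np
ims=[]
for c in ("top","side"):
    im=vision.grab_frame(c); cv2.imwrite(f'pics/{c}0.png',im[:,:,::-1])
    k=vision.calibration(c); print(c,k)
    for l in ("frame","pin_hole","bore_mouth","pin","probe","pin_stand","probe_stand","copper_cuff","hammer","flux_jar"):
        print(l,[(np.round(r["rect"]).tolist(),round(r["p"],2)) for r in recognise(l,c)][:5])
print(vision.calibration("wrist"),robot.current_time_s(),robot.current_eef_rot(),robot.tip_reach)
E
```

```text
pics
top {'mtx': array([[420.49702452,   0.        , 285.88408183],
       [  0.        , 420.49702452, 217.09079035],
       [  0.        ,   0.        ,   1.        ]]), 'extrinsics': array([[-0.04017141, -0.99918052, -0.00495386,  0.02309478],
       [ 0.97770412, -0.04032969,  0.20607806, -0.58810016],
       [-0.20610898,  0.00343504,  0.97852301, -0.98392957],
       [ 0.        ,  0.        ,  0.        ,  1.        ]])}
frame [([250.0, 222.0, 85.0, 66.0], 0.71), ([247.0, 218.0, 88.0, 55.0], 0.66)]
pin_hole [([326.0, 159.0, 18.0, 20.0], 0.63), ([206.0, 310.0, 28.0, 23.0], 0.62), ([248.0, 216.0, 91.0, 58.0], 0.6)]
bore_mouth [([250.0, 217.0, 88.0, 53.0], 0.7)]
pin []
probe [([425.0, 216.0, 33.0, 24.0], 0.8), ([388.0, 202.0, 9.0, 14.0], 0.56), ([343.0, 200.0, 18.0, 20.0], 0.47)]
pin_stand [([384.0, 270.0, 35.0, 31.0], 0.75)]
probe_stand [([382.0, 208.0, 32.0, 34.0], 0.87)]
copper_cuff [([207.0, 309.0, 27.0, 23.0], 0.54), ([248.0, 216.0, 86.0, 57.0], 0.36)]
hammer [([150.0, 220.0, 36.0, 85.0], 0.84), ([386.0, 267.0, 12.0, 13.0], 0.75), ([387.0, 202.0, 11.0, 17.0], 0.39)]
flux_jar
[... 1047 characters left out ...]
ammer [([215.0, 188.0, 59.0, 35.0], 0.65)]
flux_jar [([367.0, 221.0, 22.0, 34.0], 0.81), ([376.0, 231.0, 14.0, 28.0], 0.73)]
{'mtx': array([[369.48694299,   0.        , 279.08266547],
       [  0.        , 369.48694299, 206.64486082],
       [  0.        ,   0.        ,   1.        ]]), 'T_tool_cam': array([[-9.06443757e-04,  9.47692182e-01,  3.19184439e-01,
         8.36111257e-02],
       [ 9.99999419e-01,  6.73050441e-04,  8.41515303e-04,
         5.11447422e-04],
       [ 5.82670247e-04,  3.19185016e-01, -9.47692242e-01,
        -1.25651781e-01],
       [ 0.00000000e+00,  0.00000000e+00,  0.00000000e+00,
         1.00000000e+00]])} 1.1 [1.79997398e+02 2.06841981e-03 1.61335304e+02] 0.017
```

View pics/top0.png

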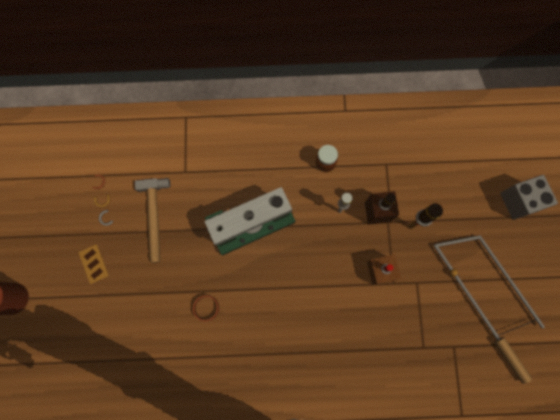

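View pics/side0.png

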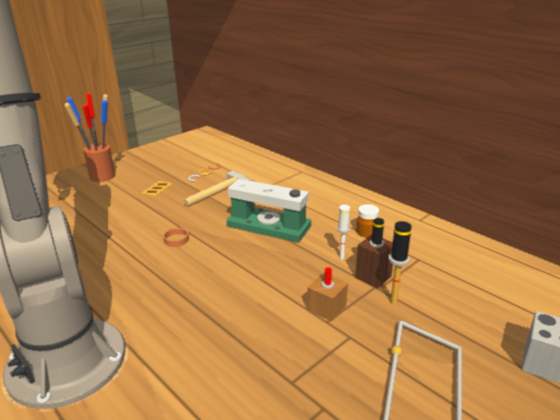

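The top view shows the frame with its bore at about (249,215), pin hole at (220,228) and hinge bolt at (276,202). The pin is at (388,268) in its stand. Things like the probe:
- the white one, top (345,200) / side (345,225): leave it.
- a large black one standing free, top (430,213) / side (400,245): leave it.
- the smaller black one in the dark stand, top (387,203) / side (377,232): this is the one meant.

The close crop comes from the wrist camera.

```bash
cat > h.py <<'E'
from station import robot, fingers, vision, workorder, recognise
import cv2, numpy as np
from scipy.spatial.transform import Rotation as R
F=np.diag([1,-1,-1.])
def cam(c):
    """K, camera centre, R cam->world (cv axes)"""
    k=vision.calibration(c)
    if c!="wrist":
        E=k["extrinsics"]; Rw=E[:3,:3].T@F; return k["mtx"],-E[:3,:3].T@E[:3,3],Rw
    T=k["T_tool_cam"]; Rt=R.from_euler('xyz',robot.current_eef_rot(),degrees=True).as_matrix()
    return k["mtx"],np.array(robot.current_tool_pos())+Rt@T[:3,3],Rt@T[:3,:3]@F
def unproj(C,uv,z):
    K,c,Rw=C; d=Rw@np.linalg.solve(K,[uv[0],uv[1],1.]); return c+d*(z-c[2])/d[2]
def proj(C,P):
    K,c,Rw=C; q=K@(Rw.T@(np.array(P)-c)); return q[:2]/q[2]
def shot(c,name):
    C=cam(c); im=vision.grab_frame(c); cv2.imwrite(f'pics/{name}.png',im[:,:,::-1]); np.savez(f'pics/{name}.npz',K=C[0],c=C[1],R=C[2]); return C,im
def load(name):
    d=np.load(f'pics/{name}.npz'); return d['K'],d['c'],d['R']
E
python3 - <<'E'
from h import *
np.set_printoptions(precision=4,suppress=True)
T=cam('top');S=cam('side')
for n,uv,z in [('bore',(249,215),.11),('hole',(220,228),.11),('hinge',(276,202),.12),('pintop',(390,267),.1),('probetop',(390,201),.15),('bigtop',(434,210),.15),('white',(346,198),.13),('jar',(327,155),.07),('cuff',(205,306),.01),('ham',(152,184),.02)]:
    print(n,unproj(T,uv,z))
for n,uv,z in [('bore',(268,191),.11),('pintop',(328,268),.1),('probetop',(377,221),.15),('bigfoot',(396,303),0),('whitefoot',(343,259),0)]:
    print('S',n,unproj(S,uv,z))
E
```

```text
bore [0.587  0.0865 0.11  ]
hole [0.5584 0.1555 0.11  ]
hinge [0.6135 0.0212 0.12  ]
pintop [ 0.4516 -0.2384  0.1   ]
probetop [ 0.5976 -0.2398  0.15  ]
bigtop [ 0.5725 -0.3378  0.15  ]
white [ 0.6139 -0.143   0.13  ]
jar [ 0.7436 -0.1117  0.07  ]
cuff [0.3806 0.2103 0.01  ]
ham [0.7008 0.3478 0.02  ]
S bore [0.5835 0.0842 0.11  ]
S pintop [ 0.4536 -0.2348  0.1   ]
S probetop [ 0.6005 -0.2406  0.15  ]
S bigfoot [ 0.5672 -0.3296  0.    ]
S whitefoot [ 0.612  -0.1467  0.    ]
```

```bash
python3 - <<'E'
from h import *
t0=robot.current_time_s()
robot.move_to([0.585,0.10,0.26],[180,0,90]); robot.pause(0.2)
shot('wrist','wf'); print(robot.current_time_s()-t0, robot.current_joint_positions())
for l in ("pin_hole","bore_mouth","frame"): print(l,[(np.round(r["rect"],1).tolist(),round(r["p"],2)) for r in recognise(l,'wrist')][:3])
robot.move_to([0.525,-0.22,0.27],[180,0,90]); robot.pause(0.2)
shot('wrist','ws'); print(robot.current_time_s(), robot.current_joint_positions())
for l in ("pin","probe","pin_stand","probe_stand"): print(l,[(np.round(r["rect"],1).tolist(),round(r["p"],2)) for r in recognise(l,'wrist')][:3])
E
```

```text
2.3583 [-37.32102545  25.76039678  38.92558098  79.2317686  -16.08360347
  80.57861562   1.49400955]
pin_hole [([276.9, 196.4, 161.5, 249.6], 0.57)]
bore_mouth [([276.8, 197.1, 167.9, 253.6], 0.9)]
frame [([279.0, 192.4, 168.4, 254.9], 0.93)]
5.0917 [-11.22579843  23.8540534   46.49088328  82.46921363 -17.28566403
  81.03661317  35.64646375]
pin [([198.8, 198.9, 29.4, 35.5], 0.94)]
probe [([328.9, 321.2, 55.8, 143.9], 0.71), ([381.6, 224.3, 52.9, 57.2], 0.67)]
pin_stand [([204.6, 187.9, 81.9, 79.0], 0.71)]
probe_stand [([365.7, 201.2, 80.0, 84.7], 0.76), ([197.7, 201.9, 25.6, 32.5], 0.4)]
```

View pics/wf.png

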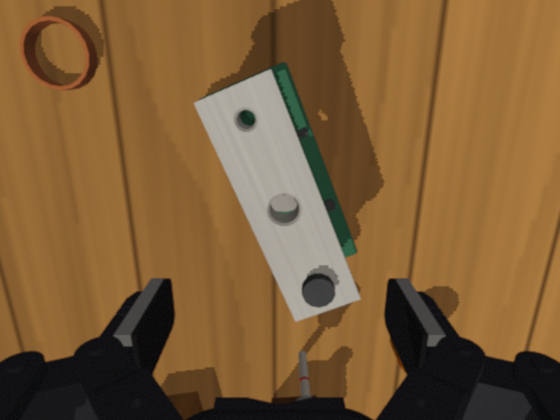

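View pics/ws.png

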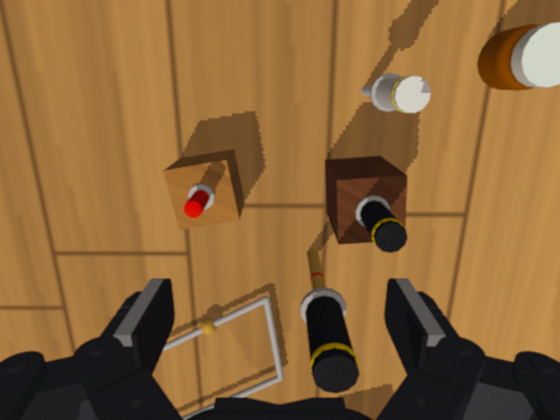

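The frame view shows the pin hole at (246,119), the bore at (284,208) and the hinge bolt at (318,290). The stands view shows the pin's grip top at (194,209) and the smaller black probe in the dark stand, top at (390,236). The bigger black probe is at (332,370) and the white one at (410,95). So the probe to take is the one in the stand.

```bash
python3 - <<'E'
from h import *
np.set_printoptions(precision=4,suppress=True)
C=load('wf'); im=cv2.imread('pics/wf.png'); hsv=cv2.cvtColor(im,cv2.COLOR_BGR2HSV)
m=((hsv[...,1]<60)&(hsv[...,2]>120)).astype(np.uint8)*255
cs,_=cv2.findContours(m,cv2.RETR_EXTERNAL,cv2.CHAIN_APPROX_NONE); c=max(cs,key=cv2.contourArea)
hull=cv2.convexHull(c)[:,0]
P=np.array([unproj(C,u,.11)[:2] for u in hull]).astype(np.float32)
rc=cv2.minAreaRect(P*1000); print('arm rect mm',rc)
for uv in [(246,119),(284,208)]: print(uv,unproj(C,uv,.11))
print('bolt',unproj(C,(318,290),.12))
g=cv2.cvtColor(im,cv2.COLOR_BGR2GRAY)
hc=cv2.findContours(m,cv2.RETR_CCOMP,cv2.CHAIN_APPROX_NONE)
for k,h in zip(hc[0],hc[1][0]):
    if h[3]>=0 and cv2.contourArea(k)>60:
        (x,y),ax,a=cv2.fitEllipse(k); print('hole',(x,y),ax,unproj(C,(x,y),.11))
S=load('ws'); im=cv2.imread('pics/ws.png'); hsv=cv2.cvtColor(im,cv2.COLOR_BGR2HSV)
print('pin',unproj(S,(194,209),.10),unproj(S,(201,196),.064),'probe',unproj(S,(390,236),.15),unproj(S,(372,211),.095))
print('big top',unproj(S,(334,371),.17),'red tip',unproj(S,(316,255),0), 'white',unproj(S,(411,95),.14))
# big's height consistency: foot vs top
for z in (.15,.17,.19): print(z,unproj(S,(334,371),z))
# crops
a=cv2.resize(cv2.imread('pics/wf.png')[90:240,215:345],None,fx=3.5,fy=3.5,interpolation=2)
b=cv2.resize(im[160:260,150:420],None,fx=2.5,fy=2.5,interpolation=2)
W=np.zeros((600,800,3),np.uint8); W[:525//1,:0]=0
W[:b.shape[0],:b.shape[1]]=b; a2=cv2.resize(a,(300,346)); W[252:598,:300]=a2
for P,col in [((.4516,-.2384),0)]: pass
cv2.imwrite('pics/crop1.png',W)
E
```

```text
arm rect mm ((587.58544921875, 89.05589294433594), (60.7223014831543, 200.55625915527344), 22.317638397216797)
(246, 119) [0.5592 0.1587 0.11  ]
(284, 208) [0.5873 0.0902 0.11  ]
bolt [0.6154 0.0225 0.12  ]
hole (319.2652282714844, 286.7835388183594) (34.75484848022461, 43.097991943359375) [0.6176 0.0196 0.11  ]
hole (283.7862854003906, 212.63368225097656) (22.872802734375, 31.5297908782959) [0.5871 0.0863 0.11  ]
hole (245.5067901611328, 119.40122985839844) (20.752103805541992, 21.31910514831543) [0.5589 0.1584 0.11  ]
pin [ 0.4527 -0.2369  0.1   ] [ 0.4514 -0.2363  0.064 ] probe [ 0.6045 -0.2399  0.15  ] [ 0.6046 -0.24    0.095 ]
big top [ 0.5664 -0.3422  0.17  ] red tip [ 0.5684 -0.3284  0.    ] white [ 0.6117 -0.1429  0.14  ]
0.15 [ 0.5701 -0.3606  0.15  ]
0.17 [ 0.5664 -0.3422  0.17  ]
0.19 [ 0.5627 -0.3238  0.19  ]
```

View pics/crop1.png

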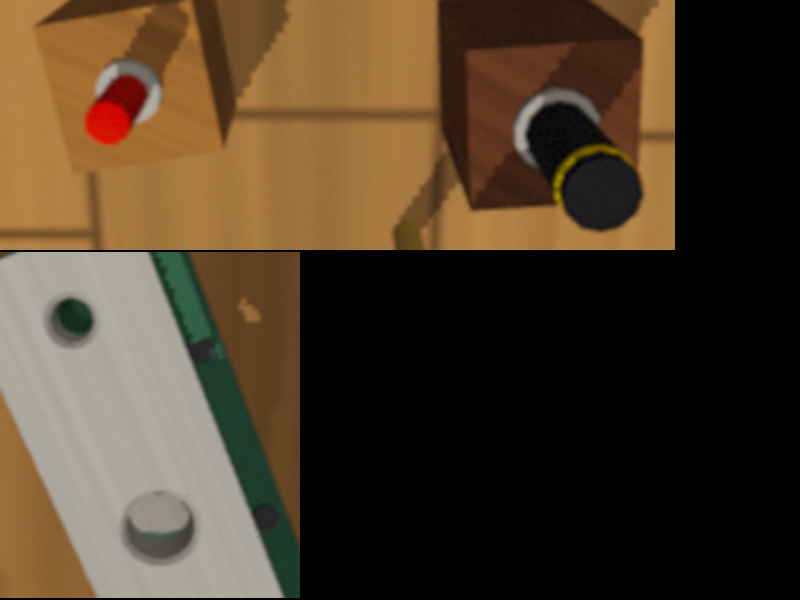

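Everything agrees: the arm rectangle measures 60.7 x 200.6 mm with its centre at (0.5876, 0.0891) and yaw 22.3°, and the hole is 75 mm from the bore. The crop shows the pin, with top and flange giving the same x, y, and the single-ring black probe in the dark stand, which is the right choice. I'll grasp the pin next.

```bash
python3 - <<'E'
from h import *
np.set_printoptions(precision=4,suppress=True)
px,py=.452,-.2365
D=[180,0,90]
robot.move_to([px,py,.17],D)
fingers.gripper_to(0.6,60)
robot.line_to([px,py,.087],velocity=.08)
print('f',robot.current_contact_force())
fingers.gripper_to(0.0,60); print('gap',robot.current_finger_gap()*85,robot.current_gripper_force(),robot.current_contact_force())
robot.line_to([px,py,.225],velocity=.12)
print('gap',robot.current_finger_gap()*85,robot.current_tool_pos(),robot.current_contact_force(),robot.current_time_s())
robot.move_to([.559,.1585,.215],D); robot.pause(.3)
print(robot.current_tool_pos(),robot.current_eef_rot(),robot.current_time_s())
shot('wrist','wp')
E
```

```text
f [-0.2236  0.0322 -0.0148]
gap 14.121772074413968 58.40237617492676 [-0.4011  0.7011  3.2533]
gap 14.230504109025803 [ 0.4515 -0.2361  0.2242] [ 0.567  -0.0022 -0.858 ] 9.1917
[0.5592 0.1576 0.2152] [179.9874  -0.0061  89.9049] 11.0083
```

View pics/wp.png

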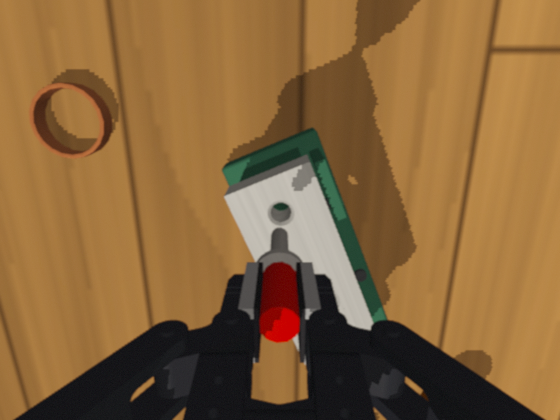

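The pin is held upright in the jaws. Its nose is at about (279,232) and the hole at (280,212). I'll compare the two numerically.

```bash
python3 - <<'E'
from h import *
np.set_printoptions(precision=4,suppress=True)
C=load('wp'); im=cv2.imread('pics/wp.png')
print('hole',unproj(C,(280.5,212),.11)); 
g=cv2.cvtColor(im,cv2.COLOR_BGR2GRAY)
print('cols at rows (shank)'); 
for r in (234,240,246): print(r,g[r,262:298])
print('column hole rows',g[196:236,280])
print('pred nose',proj(C,[.5592,.1576,.1385]),'pred flange',proj(C,[.5592,.1576,.1885]),'top',proj(C,[.5592,.1576,.2285]))
cv2.imwrite('pics/crop2.png',cv2.resize(im[190:360,230:330],None,fx=3.5,fy=3.5,interpolation=2))
E
```

```text
hole [0.5588 0.159  0.11  ]
cols at rows (shank)
234 [189 188 186 186 184 185 186 186 173 134  82  62  64  68  70  70  72  75
  75  79  80  79  79  76  88 134 172 187 189 187 187 188 187 186 186 185]
240 [190 191 190 188 188 186 185 182 157 102  62  65  68  70  71  71  73  75
  78  79  80  79  78  77  80 112 159 184 188 188 188 188 187 187 187 186]
246 [187 189 191 191 191 190 188 177 144  90  63  65  68  70  73  73  75  76
  77  79  81  79  81  77  76  98 150 182 187 187 187 187 188 188 187 187]
column hole rows [187 187 188 185 178 164 122  67  42  41  43  43  43  51  70  90  95  93
  91  92  96  95  96  93  93  98 119 132 139 156 172 148 101  76  75  76
  77  76  75  76]
pred nose [281.4468 230.3535] pred flange [282.1649 271.4516] top [283.1081 325.4256]
```

View pics/crop2.png

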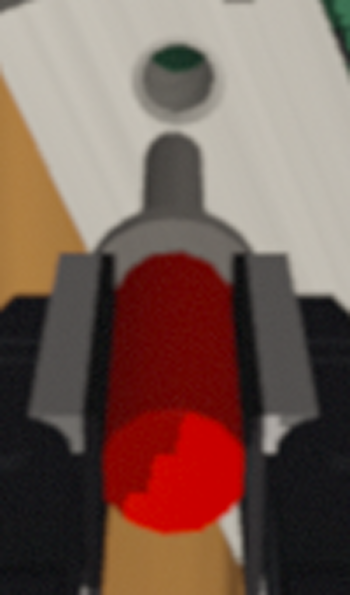

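```bash
python3 - <<'E'
from h import *
np.set_printoptions(precision=4,suppress=True)
tx,ty=.5599,.1590
cmd=np.array([tx,ty,.192])
for i in range(2):
    robot.line_to(cmd,velocity=.05); robot.pause(.2)
    p=np.array(robot.current_tool_pos()); print(p,robot.current_contact_force())
    cmd[:2]+=np.array([tx,ty])-p[:2]
print('cmd',cmd)
f0=np.array(robot.current_contact_force())
cmd[2]=.160; s=robot.line_to(cmd,velocity=.03,f_stop=8); print(s,robot.current_tool_pos(),robot.current_contact_force())
if not s:
    cmd[2]=.142; s=robot.line_to(cmd,velocity=.03,f_stop=8); print(s,robot.current_tool_pos(),robot.current_contact_force())
print(robot.current_finger_gap()*85,robot.current_time_s())
E
```

```text
[0.5602 0.159  0.1924] [ 0.851   0.2181 -0.6792]
[0.5596 0.159  0.192 ] [ 0.3572 -0.3843 -0.2074]
cmd [0.5599 0.159  0.192 ]
False [0.5601 0.159  0.1603] [-0.532  -0.764  -0.5304]
False [0.56  0.159 0.142] [-0.4414  0.557  -0.739 ]
14.466241205937088 14.2833
```

```bash
python3 - <<'E'
from h import *
np.set_printoptions(precision=4,suppress=True)
c=[.5599,.1590,.130]
s=robot.line_to(c,velocity=.02,f_stop=8); print(s,robot.current_tool_pos(),robot.current_contact_force())
fingers.gripper_to(0.45); robot.pause(.2)
print(robot.current_tool_pos(),robot.current_contact_force())
robot.line_to([.5599,.159,.21],velocity=.15); robot.move_to([.5599,.14,.25],[180,0,90]);robot.pause(.2)
shot('wrist','wh'); print(robot.current_time_s())
E
```

```text
True [0.5603 0.1591 0.1375] [-0.1937 -0.0285  3.9374]
[0.5593 0.159  0.1362] [-0.0615 -1.0046 -0.3341]
16.4167
```

View pics/wh.png

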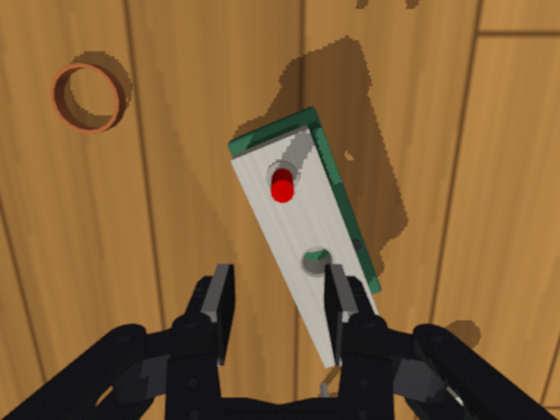

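The pin is home: contact came at TCP z 0.1375 against the predicted 0.137, and its flange lies on the arm at (282,172). Next is the probe.

```bash
python3 - <<'E'
from h import *
np.set_printoptions(precision=4,suppress=True)
px,py=.6046,-.2398
D=[180,0,90]
robot.move_to([px,py,.22],D)
fingers.gripper_to(0.65,80)
robot.line_to([px,py,.130],velocity=.08); robot.pause(.2)
print('f',robot.current_contact_force(),robot.current_tool_pos())
fingers.gripper_to(0.0,80); print('gap',robot.current_finger_gap()*85,robot.current_gripper_force(),robot.current_contact_force(),robot.current_tool_pos())
robot.line_to([px,py,.275],velocity=.12)
print('gap',robot.current_finger_gap()*85,robot.current_tool_pos(),robot.current_contact_force(),robot.current_time_s())
# mark at TCP z .185 -> tip .065. tip clear of pin top (.150): tip .155
robot.move_to([.5875,.0875,.275],D); robot.pause(.3)
print(robot.current_tool_pos(),robot.current_eef_rot(),robot.current_time_s())
C,im=shot('wrist','wq'); shot('side','sq')
p=np.array(robot.current_tool_pos())
for d in (-.120,-.0405,-.035): print(d,proj(C,p+[0,0,d]))
print('bore pred',proj(C,[.5873,.0893,.11]))
im=im[:,:,::-1]; a=cv2.resize(im[130:380,190:370],None,fx=2.4,fy=2.4,interpolation=2)
cv2.imwrite('pics/crop3.png',a)
E
```

```text
f [-0.4573 -0.2235  0.0251] [ 0.6049 -0.2399  0.1306]
gap 22.099727022829114 78.1794798374176 [0.6359 0.0291 1.7757] [ 0.6051 -0.2398  0.1305]
gap 21.85677678225181 [ 0.6042 -0.2394  0.274 ] [ 0.1757 -0.0335 -1.7669] 21.3833
[0.5877 0.0863 0.2751] [179.9878   0.0159  89.8817] 22.925
-0.12 [280.8592 206.0379]
-0.0405 [281.6785 256.8625]
-0.035 [281.7608 261.9644]
bore pred [280.1613 185.6264]
```

View pics/crop3.png

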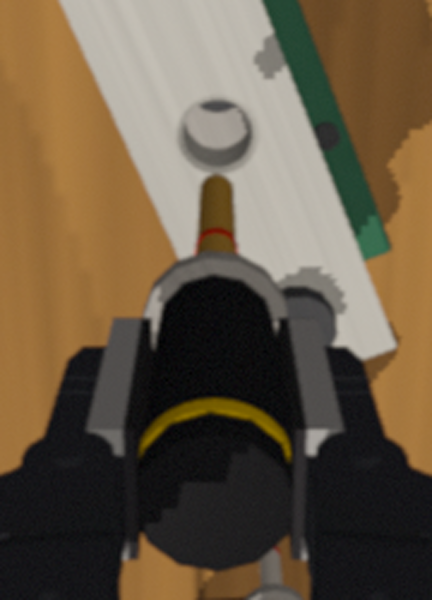

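The probe is held with its stem tip at about (280,203), the bore at (280,186) and the red band visible at row 227. I'll fit the offset of the probe in the grip from the stem tip, band and flange edges.

```bash
python3 - <<'E'
from h import *
from scipy.optimize import least_squares
np.set_printoptions(precision=4,suppress=True)
C=load('wq'); p=np.array([.5877,.0863,.2751]); im=cv2.imread('pics/wq.png')
col=im[195:245,278:283].mean(1); 
for r in range(50): print(195+r,col[r].astype(int),end=' ')
print()
for r in (208,214,220,226): print(r,im[r,266:296].max(1))
rows=lambda dy,dz:[proj(C,p+[0,dy+a,dz+z])[1] for a,z in ((.005,-.1205),(.005,-.0755),(.015,-.0405))]
for dy in (0,-.001,-.002): print(dy,rows(dy,0),rows(dy,.002))
E
```

```text
195 [82 88 91] 196 [83 89 91] 197 [84 89 92] 198 [88 94 96] 199 [106 113 117] 200 [122 130 134] 201 [125 134 139] 202 [109 123 133] 203 [ 67  92 110] 204 [30 72 97] 205 [21 68 94] 206 [24 69 96] 207 [25 70 96] 208 [25 70 96] 209 [25 70 96] 210 [23 70 96] 211 [25 69 95] 212 [25 69 96] 213 [24 70 96] 214 [23 69 96] 215 [24 69 96] 216 [24 70 96] 217 [24 70 96] 218 [24 70 96] 219 [24 70 97] 220 [23 70 96] 221 [25 70 96] 222 [25 71 97] 223 [22 68 96] 224 [21 58 98] 225 [  7  31 103] 226 [  6  23 110] 227 [ 15  51 108] 228 [ 23  67 100] 229 [25 70 97] 230 [24 70 96] 231 [23 70 97] 232 [24 70 97] 233 [25 70 95] 234 [41 69 88] 235 [63 71 80] 236 [71 75 79] 237 [77 82 86] 238 [ 91  96 100] 239 [ 97 103 108] 240 [ 98 104 108] 241 [ 97 103 108] 242 [ 97 103 108] 243 [ 92  98 103] 244 [66 70 74] 
208 [189 188 189 187 185 183 175 145  98  79  83  86  91  95  97  99 100 101
  99  99 122 161 185 189 188 189 189 187 185 186]
214 [189 189 189 188 190 186 166 119  83  81  84  86  90  94  98  99 101  99
  99  97 111 153 182 188 189 189 187 189 189 187]
220 [189 188 188 189 190 186 161 106  78  82  85  89  91  93  97  98 101 100
 100  98 102 129 166 186 189 188 188 189 188 188]
226 [187 187 188 189 188 176 140  93  81  90  98 108 113 111 109 110 109 108
 107 104 101 120 160 185 189 189 189 190 188 188]
0 [np.float64(199.8232479158773), np.float64(223.13536010629312), np.float64(230.01164979272568)] [np.float64(200.6945770565353), np.float64(224.38750042277223), np.float64(231.59423175052714)]
-0.001 [np.float64(201.18642382355063), np.float64(224.73336999117666), np.float64(231.92123692183105)] [np.float64(202.0667376134575), np.float64(225.99779764599933), np.float64(233.5213538085033)]
-0.002 [np.float64(202.54623222598485), np.float64(226.3266533626797), np.float64(233.8240334619807)] [np.float64(203.4354834604694), np.float64(227.60328987731506), np.float64(235.44154990207403)]
```

```bash
python3 - <<'E'
from h import *
np.set_printoptions(precision=4,suppress=True)
robot.line_to([.5878,.0907,.240],velocity=.06); robot.pause(.3)
ps=[]
for _ in range(8): ps.append(robot.current_tool_pos()); robot.pause(.03)
p=np.mean(ps,0); print(p,np.std(ps,0),robot.current_contact_force(),robot.current_time_s())
C,w=shot('wrist','wr'); S,s=shot('side','sr'); T,t=shot('top','tr')
print('wrist pred tip',proj(C,p+[0,-.0,-.1205]),'bore',proj(C,[.5873,.089,.11]))
print('side tip',proj(S,p+[0,0,-.1205]),'bore',proj(S,[.5873,.089,.11]))
u=proj(S,[.5873,.089,.15]).astype(int)
A=cv2.resize(w[130:230,230:330],(400,400),interpolation=2); B=cv2.resize(s[u[1]-40:u[1]+60,u[0]-50:u[0]+50],(400,400),interpolation=2)
print('side crop origin',u-[50,40])
cv2.imwrite('pics/crop4.png',np.hstack([A,B])[:,:,::-1])
E
```

```text
[0.5879 0.0907 0.2402] [0.0001 0.     0.0001] [ 0.2043  0.4782 -0.5042] 24.325
wrist pred tip [281.1508 206.8392] bore [280.2498 204.7378]
side tip [267.4741 186.2459] bore [267.8372 189.915 ]
side crop origin [217 135]
```

View pics/crop4.png

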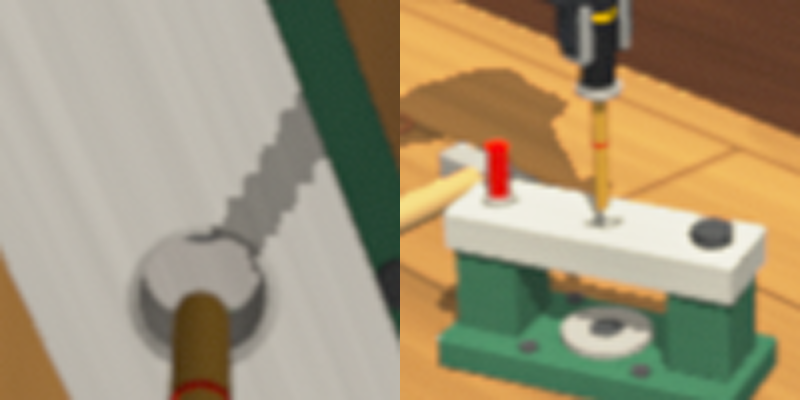

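The wrist crop shows the stem column at 280.2 against the bore centre at 280.0, with the tip about 0.5 mm from the bore axis in y. The side crop agrees, with the stem at (267,187) above the bore at (267.5,190.5), and the pin is seated with its flange on the arm. I'll lower the probe.

```bash
python3 - <<'E'
from h import *
np.set_printoptions(precision=4,suppress=True)
S=cam('side'); 
s=cv2.imread('pics/sr.png').astype(int); red=s[160:185,260:275]; m=(red[...,2]-red[...,1]>80)&(red[...,0]<110); 
hsv=cv2.cvtColor(cv2.imread('pics/sr.png'),cv2.COLOR_BGR2HSV)[160:185,260:275]; w=np.where((hsv[...,0]<8)|(hsv[...,0]>172),hsv[...,1].astype(float),0)*(hsv[...,1]>100)
yy,xx=np.mgrid[160:185,260:275]; print('band obs',(xx*w).sum()/w.sum(),(yy*w).sum()/w.sum(),'pred',proj(S,[.5876,.0889,.2402-.0755]))
tx,ty,tz=.5879,.0910,.1857
print(robot.line_to([tx,ty,.20],velocity=.04,f_stop=6),robot.line_to([tx,ty,tz],velocity=.02,f_stop=6))
robot.pause(.5)
ps=[]
for _ in range(10): ps.append(robot.current_tool_pos()); robot.pause(.03)
p=np.mean(ps,0); print(p,np.std(ps,0),robot.current_contact_force(),robot.current_eef_rot(),robot.current_time_s(),np.abs(robot.current_dq()).max())
C,im=shot('wrist','ww')
col=im[195:240,278:283].mean(1).astype(int)
print('band/near-rim pred row: mark front',proj(C,p+[0,-.0019+.005,-.0755]),'bore front rim',proj(C,[.5873,.0892+.012,.11]),'bore back',proj(C,[.5873,.0892-.012,.11]),'bore L/R',proj(C,[.5753,.0892,.11]),proj(C,[.5993,.0892,.11]))
r0=int(proj(C,p+[0,.0031,-.0755])[1]); print([(r,*im[r,278:283].mean(0).astype(int)) for r in range(r0-12,r0+8)])
E
```

```text
band obs nan nan pred [267.3875 170.4496]
False False
[0.5879 0.091  0.1857] [0. 0. 0.] [-0.6919 -0.0051 -1.968 ] [-179.9973   -0.       90.0014] 27.325 0.10687653209858662
band/near-rim pred row: mark front [281.4849 226.317 ] bore front rim [280.4467 214.7775] bore back [280.4348 252.3992] bore L/R [260.0904 233.9383] [300.7909 233.9002]
[(214, np.int64(136), np.int64(124), np.int64(106)), (215, np.int64(106), np.int64(84), np.int64(51)), (216, np.int64(97), np.int64(70), np.int64(25)), (217, np.int64(97), np.int64(71), np.int64(23)), (218, np.int64(97), np.int64(71), np.int64(24)), (219, np.int64(97), np.int64(71), np.int64(25)), (220, np.int64(98), np.int64(72), np.int64(27)), (221, np.int64(97), np.int64(71), np.int64(25)), (222, np.int64(98), np.int64(72), np.int64(26)), (223, np.int64(98), np.int64(70), np.int64(25)), (224, np.int64(99), np.int64(60), np.int64(20)), (225, np.int64(104), np.int64(33), np.int64(9)), (226, np.int64(110), np.int64(24), np.int64(4)), (227, np.int64(109), np.int64(54), np.int64(18)), (228, np.int64(101), np.int64(68), np.int64(22)), (229, np.int64(98), np.int64(71), np.int64(23)), (230, np.int64(98), np.int64(71), np.int64(25)), (231, np.int64(98), np.int64(71), np.int64(25)), (232, np.int64(98), np.int64(70), np.int64(24)), (233, np.int64(97), np.int64(70), np.int64(26))]<stdin>:6: RuntimeWarning: invalid value encountered in scalar divide
```

```bash
python3 - <<'E'
from h import *
im=cv2.imread('pics/ww.png')
for r in (224,228,231): print(r,im[r,252:310,0].tolist())
print(im[206:217,280,0], im[196:215,274,0])
E
```

```text
224 [176, 179, 180, 181, 182, 181, 179, 170, 155, 144, 135, 138, 149, 155, 154, 156, 156, 155, 154, 142, 107, 51, 17, 18, 22, 19, 21, 20, 17, 19, 23, 27, 22, 29, 35, 80, 126, 149, 151, 149, 148, 148, 148, 148, 148, 143, 137, 146, 160, 165, 171, 174, 177, 177, 178, 178, 176, 173]
228 [173, 175, 176, 178, 179, 174, 159, 145, 136, 115, 90, 80, 82, 84, 83, 89, 98, 114, 126, 115, 73, 24, 12, 10, 13, 24, 20, 25, 24, 23, 21, 21, 19, 6, 17, 56, 101, 125, 123, 113, 103, 96, 91, 82, 74, 67, 69, 93, 133, 157, 162, 165, 172, 176, 177, 178, 178, 176]
231 [172, 172, 174, 175, 172, 159, 141, 134, 122, 96, 81, 83, 82, 84, 85, 85, 84, 83, 76, 55, 27, 17, 19, 20, 24, 21, 22, 25, 26, 24, 29, 25, 28, 24, 22, 25, 45, 70, 79, 83, 81, 79, 73, 72, 68, 68, 67, 81, 112, 143, 156, 160, 166, 173, 175, 178, 178, 178]
[162 170 174 175 174 173 166 152 107  52  28] [173 173 174 175 175 175 176 175 173 174 174 174 176 176 178 178 175 164
 150]
```

```bash
python3 - <<'E'
from h import *
print(robot.current_tool_pos(),robot.current_finger_gap()*85,robot.current_time_s()); print(workorder.close_job())
E
```

```text
[0.58790331 0.09098807 0.18569263] 22.17143642956089 27.375
the job is handed in; nothing more can be done
None
```

The job is handed in at 27.4 s: the lock pin is fully home and released. The probe is held still and upright, centred in the bore to about 0.5 mm, with its red band level with the arm's top to within about 0.5 mm, touching only the gripper as far as I could measure.

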